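Clamp a plaster cast in the bench quick clamp

TASK

Stand the small plaster cast upright on the bed of the bench quick clamp, centred, with its flat heel close to the anvil and its front to the jaw pad, and let go. Then squeeze the clamp's trigger again and again (the jaw is moved by nothing else) until the jaw grips the cast firmly: stop when the trigger, still short of the end of its travel, resists with about 15 N, as much harder crushes the plaster. Let the trigger spring home and leave the cast held.

Things in the scene. Friction and masses are not known exactly. Their poses are not given: they have to be found in the camera images.
- clamp: Grey bench quick clamp, fixed, 260 mm long, 84 wide, 152 high. Origin: at worktop height below the anvil's face. x runs from the anvil along the clamp to the pistol grip, z up. Base plate 10 thick, x -25 to 235; its top is the bed. Head: two upright plates, x 118 to 190, 40 wide, top 80 (from x 160: 99). A toothed bar runs through it toward the anvil only, held every 2 mm; no release.
- anvil (a point): Middle of the anvil's flat face, on the clamp's mid line at clamp x = 0, 27 mm above the worktop; the face looks along clamp +x. The anvil is 44 wide across the clamp, 21 thick, its top 44 above the worktop.
- grip (a point): Fixed black upright pistol grip, at clamp x 172 to 188 mm, 26 wide across the clamp, top 152 above the worktop; the point lies in its middle, 118 above the worktop, 36 from the resting finger bar. Finger bar and grip together measure 50 at rest: a gripper from above can straddle both.
- finger_bar (a point): Middle of the trigger's black finger bar, 12 mm thick, 36 long across the clamp, 118 up. Pulled toward the grip (clamp +x) it swings about a pin 52 below; after up to 6 idle, drives the jaw 0.7 as far; stop at 20, where the pull rises without tightening. Pull: about 7 N running free, rising 0.8 N per N at the pad (15 N pull: some 11 N). Springs home, jaw slips back up to 2. Squeeze slowly.
- jaw_pad: Round spring-loaded pad of the sliding jaw, 20 mm in diameter. Origin: centre of its face that looks at the anvil, 22 above the worktop, at first 72 to 80 from the anvil. When it meets the cast it stops while the bar runs on and loads its spring (3 N per mm). The plaster is crushed above 15 N; under 4 N is too loose. Not to be pushed by hand.
- cast: The small off-white plaster cast of a dental arch, 52 x 59 x 29 mm, on the open worktop right of the clamp (the bigger tan cast at the left is not meant). Origin: centre of its underside; x points to the flat heel (at x = 26, 48 wide), the blunt front is at x = -26; z up. Base 16 high; its sides are parallel, 58 apart, from x = 5 to 22: pinch it there.
- cast_front (a point): Foremost point of the cast's base, 26 mm from its origin along -x, 8 above its underside.
Things that resemble listed ones, but are neither listed nor needed, are in the scene too. What is shaped like the cast but red or turquoise is not meant.

How it is judged:
On the way, in this order (a step that is already met when the one before it is completed fails the run):
1. the cast stands on the bed between anvil and jaw pad, heel to the anvil within 10 mm, let go (y of cast in the frame of clamp between -0.012 and 0.012 m and z of cast in the frame of clamp between 0.007 and 0.014 m and angle between cast's own z axis and vertical below 0.12 rad and angle between the x axis of cast and the x axis of clamp, either way round below 0.17 rad and x of cast_front in the frame of clamp above 0.045 m and x of cast in the frame of clamp between 0.022 and 0.037 m and contact force between the fingers and cast below 0.2 N), for 0.2 s.
2. the trigger is squeezed, the jaw still running free (distance of finger_bar from where it was at the start of the episode above 0.008 m and contact force between jaw_pad and cast below 3 N), for 0.02 s.
3. the pad is tightened on the cast with the trigger (contact force between jaw_pad and cast above 4 N and distance of finger_bar from where it was at the start of the episode above 0.002 m), for 0.02 s.
At the end, for the whole second after the job is handed in: The cast stands upright on the bed (within 0.12 rad), centred across the clamp within 12 mm, its heel on the anvil, square within 0.17 rad and its front to the pad, held by the jaw pad with 4 to 15 N, at rest; the trigger is let go and home within 4 mm (y of cast in the frame of clamp between -0.012 and 0.012 m and z of cast in the frame of clamp between 0.007 and 0.014 m and angle between cast's own z axis and vertical below 0.12 rad and angle between the x axis of cast and the x axis of clamp, either way round below 0.17 rad and x of cast_front in the frame of clamp above 0.045 m and x of cast in the frame of clamp between 0.022 and 0.03 m and contact force between jaw_pad and cast between 4 and 15 N and distance of finger_bar from where it was at the start of the episode below 0.004 m and linear speed of cast below 0.02 m/s); the robot touches nothing.
It fails at once if the jaw pad presses the cast with more than 15 N (contact force between jaw_pad and cast above 15 N).
It fails at once if the jaw pad is pushed by the hand (contact force between the fingers and jaw_pad above 4 N).
It also fails if it takes over 58 s, if anything falls off the work surface, if the arm or the gripper's body presses on something with over 40 N, if the wrist force passes 120 N, or if a joint passes its speed limit or range.

ROBOT

A 6-joint arm with a two-finger parallel gripper is mounted at the origin on a cart in front of the work surface, level with it; the furniture and walls round the work are solid. World frame = base frame: x ahead of the robot, y to its left, z up, the work surface at z = 0. Lengths are in m, angles in rad, forces in N, time in s.
With the tool pointing down it reaches from about 0.275 to 0.75 m from the base axis. Payload 10.2 kg.
Tool frame: the origin (TCP) lies midway between the tips of the shut fingers; the grasp point (between the pads) lies arm.pinch_z behind it (arm.pinch_z is the distance from the TCP to the grasp point, in m); z points along the fingers, y is the line along which they close (so a half turn about z gives the same grasp; the last joint's range is limited). The gripper opens to 85 mm and grips with 20 to 120 N. Pads are 22 mm wide; open, the fingers measure 114 mm over their backs; the gripper's body (76 mm by 85 mm) begins 54 mm behind the grasp point. The pads swing forward as they close: fully open they stand 13 mm farther back than shut.
Start: joints at [-1.457, 0.313, 1.498, -0, 1.331, -0.223], TCP at [0.173, -0.496, 0.231] pointing down, gripper open.
Joint ranges: [-2.94, 2.94], [-0.97, 2.17], [0.19, 2.56], [-1.23, 4.37], [0.02, 3.11], [-2.88, 2.88]. Speed limits (rad/s): [2.39, 2.39, 3.01, 3.14, 3.14, 3.14].

INTERFACE

Orientations are given as a 3x3 rotation matrix whose columns are the frame's x, y, z axes.
In Python, from station import arm, get_image, calibration gives the robot as it stands.
- The arm moves only by the shell command python3 -m handwheel [FORCE], which reads ROWS from standard input. ROWS is a JSON list of rows, 1 to 10 of them, each of 7 numbers: a rotation vector rx, ry, rz in shares of pi rad (1.0 is pi rad), then dx, dy, dz in shares of the most that a row can go, 1 being 62.5 mm, then the opening from 0.0 (shut) to 1.0 (fully open); each row shifts and turns the commanded pose from where the row before left it, along the tool's axes as they then stand; what a row does not reach is not made up. A row lasts 1/8 s, in which the tool goes at most 0.0625 m and 0.188 rad, less where a joint would pass 70% of its speed; a pose out of reach is approached as far as the arm can. The fingers move at their own pace and stop on an object; FORCE is the grip in N (left out, the last holds). Time passes only in rows, so rows that do not move let the fingers close. It prints the time, the measured TCP pose, the force, the opening and the grip force at its end. Input that does not fit is refused with a message, and nothing moves.
- arm.state(): the state, without advancing time (a new reading comes with each control period).
- get_image(name): name is "side" or "top"; returns (picture, depth): 384x512x3 uint8, red, green, blue; 384x512 float32, m along the optical axis (not along the pixel's ray), 0 where there is no reading.
- calibration(name): a dict with "camera_matrix" (3x3 intrinsics, pixels), "rvec" (rotation vector, rad) and "tvec" (3), from world to camera coordinates, as OpenCV has them. Camera axes: x right, y down, z forward; pixel columns grow to the right and rows downward; lengths in m; the calibration is good to about 2 mm. A picture is of the moment at which its call begins. calibration takes no time and is no camera call.
- arm.sign_off(): hands the job in; it is judged then, once.
The state is a dict: "time_s": time; "joint_positions": joint angles; "qvel": joint speeds; "joint_torque": joint torques, N m; "tool_pos": TCP position; "tool_rot": TCP orientation; "force": force on the tool from outside, world axes, zero at the start; "wrist_torque": the same for the moment, N m; "grip_width": opening from 0.0 (shut) to 1.0 (fully open); "gripper_force": force on a finger pad.
Only numpy, scipy, OpenCV 4.12 (cv2) and the standard library are available. Lean on these libraries where they do the work, as an engineer would, in place of code of your own. Each camera call takes 0.05 s, during which the arm holds its last target. There are 200 camera calls.

## Working session

There is one attempt and no reset: what is moved stays moved. The work goes in short steps, Python scripts to look and compute and a shell command to move; the robot and the scene stay as the last step left them, time stands still between calls to the robot, and variables do not carry over. Pictures are saved under pics/ and viewed, at most 10 in all, crops included, and the job is handed in when it is done.

```bash
mkdir -p pics; ls
cat > h.py <<'E'
import numpy as np, cv2
from station import arm, get_image, calibration
def cam(n):
    c=calibration(n); K=np.array(c["camera_matrix"],float); R=cv2.Rodrigues(np.array(c["rvec"],float))[0]; t=np.array(c["tvec"],float).ravel()
    return K,R,t
def pts(n,dep,u,v):
    K,R,t=cam(n); z=dep[v,u]; p=np.stack([(u-K[0,2])/K[0,0]*z,(v-K[1,2])/K[1,1]*z,z],-1)
    return (p-t)@R
def ray(n,u,v,h):
    K,R,t=cam(n); d=R.T@np.array([(u-K[0,2])/K[0,0],(v-K[1,2])/K[1,1],1]); c=-R.T@t
    return c+d*(h-c[2])/d[2]
E
python3 - <<'E'
from h import *
for n in("side","top"):
    im,d=get_image(n); np.savez("pics/%s0.npz"%n,im=im,d=d); cv2.imwrite("pics/%s0.png"%n,im[...,::-1])
    K,R,t=cam(n); print(n,K[0,0],-R.T@t,R[2],(d==0).mean())
print(arm.pinch_z,arm.state()["tool_rot"])
E
```

```text
pics
side 488.7499463776362 [0.11568021 0.8627762  0.53180893] [ 0.35288128 -0.82969702 -0.43252474] 0.0040740966796875
top 471.5895327608851 [0.35014564 0.04145699 1.30634655] [ 0.11409551 -0.01872535 -0.9932933 ] 0.004180908203125
0.0187 [[ 9.43817254e-01  3.30467818e-01 -1.08351694e-04]
 [ 3.30467718e-01 -9.43816587e-01  1.15625260e-03]
 [ 2.79840150e-04 -1.12709789e-03 -9.99999326e-01]]
```

View pics/top0.png

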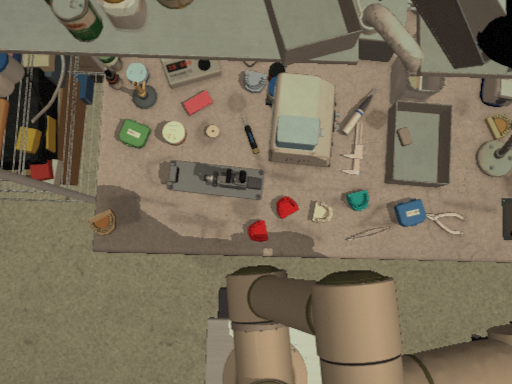

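View pics/side0.png

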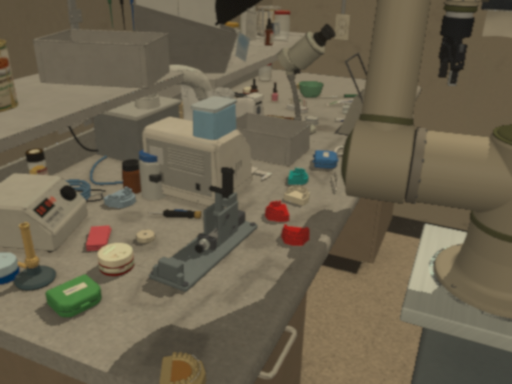

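The top view shows the clamp spanning (168,178)–(264,182). Lookalikes: off-white cast (321,211), red ones (287,207) and (259,231), turquoise (358,200), tan (103,222), tan at right (498,126), and grey-blue (255,78). I choose the small off-white one at (321,211), right of the clamp, and check it in a crop.

Run:
```python
from h import *
a=np.load("pics/top0.npz")["im"]; b=np.load("pics/side0.npz")["im"]
A=cv2.resize(a[150:235,160:345],None,fx=4.3,fy=4.3,interpolation=2)[:300]
A=cv2.resize(a[155:230,160:345],(800,324),interpolation=2)
B=cv2.resize(b[160:295,150:320],(400,318),interpolation=2)
C=np.zeros((276,800,3),np.uint8); B=cv2.resize(b[160:295,145:345],(409,276),interpolation=2); C[:,:409]=B
cv2.imwrite("pics/crop.png",np.vstack([A,C])[...,::-1])
d=np.load("pics/top0.npz")["d"]
im=cv2.cvtColor(a,cv2.COLOR_RGB2HSV)
v,u=np.mgrid[155:225,160:270]; P=pts("top",d,u.ravel(),v.ravel())
for lo,hi in((.03,.06),(.06,.09),(.09,.12),(.12,.17)):
    m=(P[:,2]>lo)&(P[:,2]<hi); print(lo,m.sum(),P[m].min(0) if m.any() else '',P[m].max(0) if m.any() else '')
m=(P[:,2]>.006)&(P[:,2]<.17)
r=cv2.minAreaRect(P[m][:,:2].astype(np.float32)*1000); print(r)
v,u=np.mgrid[195:228,303:340]; P=pts("top",d,u.ravel(),v.ravel())
m=(P[:,2]>.008); print(P[m].mean(0),P[m].min(0),P[m].max(0), cv2.minAreaRect(P[m][:,:2].astype(np.float32)*1000))
print(np.median(P[~m][:,2]))
```

```text
0.03 459 [0.40549771 0.00308535 0.03008722] [0.58837961 0.2788165  0.05991945]
0.06 183 [0.5007216  0.00439903 0.06000932] [0.58940775 0.13652445 0.08977112]
0.09 71 [0.50304503 0.06371883 0.09146275] [0.54213028 0.11645754 0.11997022]
0.12 123 [0.50606001 0.06532952 0.12006147] [0.54150966 0.11607833 0.15699677]
((499.26611328125, 151.0312957763672), (193.8324432373047, 300.74298095703125), 1.676758050918579)
[ 0.44169969 -0.1413692   0.03706576] [ 0.35014564 -0.19477223  0.00841018] [0.47418874 0.04145699 1.30634655] ((420.13018798828125, -67.48016357421875), (60.590919494628906, 251.77230834960938), 19.186582565307617)
-1.708126521108622e-05
```

View pics/crop.png

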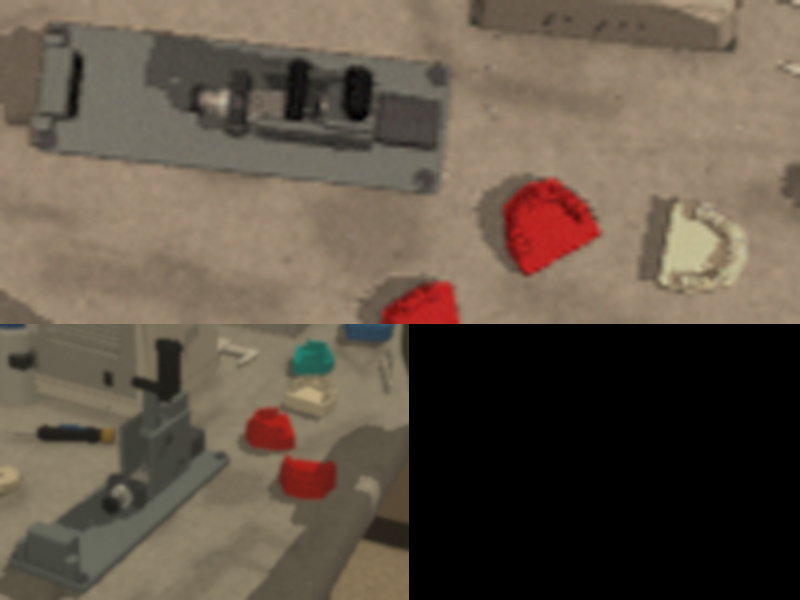

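The crop confirms it: an off-white arch with its flat heel to image left (towards world +y) and its front to the right. The clamp's anvil is at image left and its grip at right, so the cast keeps roughly its orientation. Next I fit both poses.

```bash
cat > m.py <<'E'
from h import *
def castpose(a,d,box=(195,228,303,340)):
    r0,r1,c0,c1=box; s=8
    big=cv2.resize(a[r0:r1,c0:c1],None,fx=s,fy=s,interpolation=cv2.INTER_CUBIC)
    hsv=cv2.cvtColor(big,cv2.COLOR_RGB2HSV); m=((big.min(2)>105)&(hsv[...,0]>20)&(hsv[...,0]<38)).astype(np.uint8)
    c=max(cv2.findContours(m,0,2)[0],key=cv2.contourArea)[:,0]
    w=np.array([ray("top",(x+.5)/s-.5+c0,(y+.5)/s-.5+r0,.016)[:2] for x,y in c])
    return w,c,big
E
python3 - <<'E'
from m import *
z=np.load("pics/top0.npz"); a,d=z["im"],z["d"]
w,c,big=castpose(a,d)
print("cast",cv2.minAreaRect((w*1000).astype(np.float32)), cv2.boundingRect(c))
print(big[130,100],big[10,10], big[130,50])
# clamp
v,u=np.mgrid[150:215,160:275]; P=pts("top",d,u.ravel(),v.ravel())
m=((P[:,2]>.005)&(P[:,2]<.17)&(d[v,u].ravel()>.1)).reshape(u.shape).astype(np.uint8)
n,l,s,_=cv2.connectedComponentsWithStats(m); k=1+s[1:,4].argmax(); sel=(l==k).ravel(); print(s)
Q=P[sel]; b=Q[(Q[:,2]>.006)&(Q[:,2]<.014)]; r=cv2.minAreaRect((b[:,:2]*1000).astype(np.float32)); print("base",r,cv2.boxPoints(r),np.median(b[:,2]))
import math
box=cv2.boxPoints(r); 
e=box[1]-box[0]; f=box[2]-box[1]; L=e if np.linalg.norm(e)>np.linalg.norm(f) else f
ex=L/np.linalg.norm(L); ex=ex if ex[1]<0 else -ex; ey=np.array([-ex[1],ex[0]])
o=np.array(r[0])-105*ex; print("origin",o,"ex",ex, math.atan2(ex[1],ex[0]))
for S in ("top","side"):
    z=np.load("pics/%s0.npz"%S); d=z["d"]
    if S=="side": v,u=np.mgrid[160:300,140:270]
    else: v,u=np.mgrid[150:215,160:275]
    P=pts(S,d,u.ravel(),v.ravel())
    C=np.c_[(P[:,:2]*1000-o)@np.c_[ex,ey],P[:,2]*1000]
    ok=(C[:,0]>-45)&(C[:,0]<250)&(abs(C[:,1])<55)
    for nm,q in (("anvil",(C[:,2]>38)&(C[:,2]<50)&(C[:,0]<20)),("headlow",(C[:,2]>60)&(C[:,2]<84)),("mid",(C[:,2]>84)&(C[:,2]<103)),("handle",(C[:,2]>110)&(C[:,2]<145)),("griptop",C[:,2]>145),("bar",(C[:,2]>25)&(C[:,2]<55)&(C[:,0]>40)&(C[:,0]<115))):
        X=C[ok&q]
        if len(X): print(S,nm,len(X),np.percentile(X,3,0).round(1),np.percentile(X,97,0).round(1))
E
```

```text
cast ((443.74835205078125, -139.48147583007812), (33.67839813232422, 53.10939025878906), 79.15251922607422) (75, 56, 114, 153)
[195 189 148] [157 137 116] [109  95  81]
[[   0    0  115   65 4440]
 [  12    0    2    1    2]
 [  32    0    1    1    1]
 [  41    1    1    1    1]
 [  52    0    2    2    2]
 [  61    1    2    3    3]
 [  92    0    7    4   24]
 [ 106    0    1    1    1]
 [ 107    0    8   13   85]
 [  54    2    1    1    1]
 [   7    4    1    1    1]
 [  28    4    1    1    1]
 [  36    5    1    1    1]
 [  39    5    1    1    1]
 [  46    5    1    1    1]
 [  49    5    1    1    1]
 [  55    5    1    2    2]
 [  79    4    1    1    1]
 [ 100    5    1    1    1]
 [  10    7    1    1    1]
 [  28    7    1    1    1]
 [  38    7    1    1    1]
 [  50    7    1    1    1]
 [  66    6    1    1    1]
 [  81    7    1    1    1]
 [  98    6    1    1    1]
 [   7    8    1    1    1]
 [  10    9    1    1    1]
 [  25    8    1    1    1]
 [  29    9    1    1    1]
 [  58    8    1    1    1]
 [  75    8    1    1    1]
 [  78    8    1    1    1]
 [  83 
[... 2938 characters left out ...]
5297] ex [-0.08556326 -0.9963327 ] -1.6564643424616317
top anvil 119 [-18.5 -23.   38.8] [ 0.4 18.4 48.4]
top headlow 173 [122.8 -21.6  61.1] [190.6  16.4  82.9]
top mid 48 [162.5 -18.9  84.8] [190.5  15.  101.6]
top handle 80 [140.  -18.6 115.4] [189.7  15.3 130.2]
top griptop 68 [174.4 -13.8 145.5] [189.   10.4 155.5]
top bar 116 [ 76.5 -19.6  25.8] [113.2  16.6  39.7]
side anvil 203 [-21.8 -22.9  38.6] [-4.8 17.6 45.9]
side headlow 483 [118.2 -22.6  61.4] [184.3  16.2  82. ]
side mid 179 [139.2 -18.4  84.7] [183.7   6.6 101.8]
side handle 315 [137.2 -17.8 111. ] [179.9  12.8 143.9]
side griptop 65 [171.  -14.1 146. ] [183.7   9.5 152.9]
side bar 207 [ 71.7 -20.4  25.7] [106.3  15.2  37.4]
```

```bash
cat > m.py <<'E'
from h import *
def castpose(a,box):
    r0,r1,c0,c1=box; s=8
    big=cv2.resize(a[r0:r1,c0:c1],None,fx=s,fy=s,interpolation=cv2.INTER_CUBIC).astype(float)
    m=((big[...,1]/big[...,0]>.925)&(big[...,1]>85)).astype(np.uint8)
    m=cv2.morphologyEx(m,cv2.MORPH_CLOSE,np.ones((9,9),np.uint8))
    c=max(cv2.findContours(m,0,2)[0],key=cv2.contourArea)[:,0]
    w=np.array([ray("top",(x+.5)/s-.5+c0,(y+.5)/s-.5+r0,.012)[:2] for x,y in c])*1000
    return w,c,big,m
E
python3 - <<'E'
from m import *
z=np.load("pics/top0.npz"); a,d=z["im"],z["d"]
w,c,big,m=castpose(a,(195,228,303,340))
r=cv2.minAreaRect(w.astype(np.float32)); print(r,cv2.boundingRect(c))
# heel: contour points with largest y within middle width
h=w[(w[:,1]>w[:,1].max()-12)&(abs(w[:,0]-r[0][0])<20)]; print("heel",cv2.fitLine(h.astype(np.float32),cv2.DIST_HUBER,0,.01,.01).ravel())
M=cv2.moments(w.astype(np.float32).reshape(-1,1,2)); print(M["m10"]/M["m00"],M["m01"]/M["m00"],w.min(0),w.max(0))
b=big.clip(0,255).astype(np.uint8); cv2.drawContours(b,[c.reshape(-1,1,2)],-1,(255,0,255),1); cv2.imwrite("pics/c2.png",b[...,::-1])
for S in("top","side"):
    z=np.load("pics/%s0.npz"%S); d=z["d"]; v,u=np.mgrid[0:384,0:512]; P=pts(S,d,u.ravel(),v.ravel())*1000
    q=(abs(P[:,0]-440)<45)&(abs(P[:,1]+145)<40)&(P[:,2]>7)&(P[:,2]<35); print(S,q.sum(),cv2.minAreaRect(P[q][:,:2].astype(np.float32)),np.percentile(P[q],[2,98],axis=0))
E
```

```text
((443.4218444824219, -139.23788452148438), (34.09480667114258, 54.07075881958008), 79.72290802001953) (74, 57, 113, 155)
heel [ 9.88184810e-01 -1.53266847e-01  4.41007202e+02 -1.22909134e+02]
443.5520556032106 -137.00769277592028 [ 418.9394604  -157.59862532] [ 472.31966791 -119.20659613]
top 346 ((434.00372314453125, -145.09854125976562), (50.809814453125, 75.44512176513672), 79.47235870361328) [[ 418.34623261 -170.82660411    9.4289032 ]
 [ 471.18752678 -120.04260499   29.49469885]]
side 333 ((443.0701904296875, -140.82106018066406), (49.26669692993164, 57.22780990600586), 81.20220184326172) [[ 417.53656913 -162.14373817    7.58992572]
 [ 470.86264499 -116.00240364   28.58986757]]
```

View pics/c2.png

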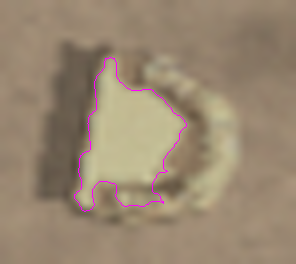

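The crop shows the heel line running from (108,60) to (78,208), with the front at right near (238,140). Combined with the depth data, the cast origin is about (0.442,-0.149) with its x axis along (0.16,0.987). The clamp's anvil foot is about (0.536,0.254) with clamp x along (-0.086,-0.996). Now I move above the pinch point at (0.444,-0.136).

The rows are not in the units I measure in: shifts go in shares of 62.5 mm and turns go in shares of pi rad. I convert before sending: -0.179 rad / 3.1416 = -0.057.

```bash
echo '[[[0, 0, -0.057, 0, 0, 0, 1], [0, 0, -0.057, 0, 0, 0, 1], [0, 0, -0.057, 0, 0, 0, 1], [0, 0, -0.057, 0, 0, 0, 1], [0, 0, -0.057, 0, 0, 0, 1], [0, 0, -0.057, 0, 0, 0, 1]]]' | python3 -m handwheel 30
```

```text
refused: ROWS must be a list of rows, each a list of 7 numbers. Nothing was moved.
```

Nothing moved. I misread the format; it is a list of rows, each a list of 7 numbers. Resending.

```bash
echo '[[0, 0, -0.057, 0, 0, 0, 1], [0, 0, -0.057, 0, 0, 0, 1], [0, 0, -0.057, 0, 0, 0, 1], [0, 0, -0.057, 0, 0, 0, 1], [0, 0, -0.057, 0, 0, 0, 1], [0, 0, -0.057, 0, 0, 0, 1]]' | python3 -m handwheel 30; echo '[[0, 0, 0, 0.8, 0.416, 0, 1], [0, 0, 0, 0.8, 0.416, 0, 1], [0, 0, 0, 0.8, 0.416, 0, 1], [0, 0, 0, 0.8, 0.416, 0, 1], [0, 0, 0, 0.8, 0.416, 0, 1], [0, 0, 0, 0.8, 0.416, 0, 1], [0, 0, 0, 0.8, 0.416, 0, 1], [0, 0, 0, 0.8, 0.416, 0, 1], [0, 0, 0, 0, 0, 0, 1]]' | python3 -m handwheel
cat > st.py <<'E'
from h import *
import sys
s=arm.state(); R=np.array(s["tool_rot"]); p=np.array(s["tool_pos"])
print("t",round(s["time_s"],2),"pos",p.round(4),"ty",R[:,1].round(3),"F",np.round(s["force"],1),"w",round(s["grip_width"],3),"gf",np.round(s["gripper_force"],1))
if len(sys.argv)>1:
    g=np.array(eval(sys.argv[1])); print("need",(R.T@(g-p)).round(4))
E
python3 st.py "[.4442,-.1357,.06]"
```

```text
time_s: 0.85
tool_pos: [0.1734, -0.4953, 0.2309]
tool_rot: [[0.153, 0.988, -0.0], [0.988, -0.153, 0.001], [0.001, -0.0, -1.0]]
force: [-0.2, -0.4, -0.3]
grip_width: 0.999
gripper_force: 0.0
time_s: 1.98
tool_pos: [0.4437, -0.131, 0.231]
tool_rot: [[0.154, 0.988, -0.0], [0.988, -0.154, 0.001], [0.001, -0.001, -1.0]]
force: [-0.9, -1.3, -0.4]
grip_width: 1.0
gripper_force: 0.0
t 1.98 pos [ 0.4437 -0.131   0.231 ] ty [ 0.988 -0.154 -0.001] F [-0.9 -1.3 -0.4] w 1.0 gf 0.0
need [-0.0047  0.0013  0.171 ]
```

To row units: 0.05 m is 0.8, 0.001 m is 0.016.

```bash
echo '[[0, 0, 0, -0.08, 0.016, 0.8, 1], [0, 0, 0, 0, 0, 0.8, 1], [0, 0, 0, 0, 0, 0.8, 1], [0, 0, 0, 0, 0, 0.64, 1], [0, 0, 0, 0, 0, 0.32, 1], [0, 0, 0, 0, 0, 0.32, 1], [0, 0, 0, 0, 0, 0, 1]]' | python3 -m handwheel | tail -6; python3 st.py "[.4442,-.1357,0]"; echo '[[0, 0, 0, 0, 0, 0, 0.6], [0, 0, 0, 0, 0, 0, 0.5], [0, 0, 0, 0, 0, 0, 0.4], [0, 0, 0, 0, 0, 0, 0.4], [0, 0, 0, 0, 0, 0, 0.4], [0, 0, 0, 0, 0, 0, 0.4]]' | python3 -m handwheel 30 | tail -6; python3 st.py
python3 - <<'E'
from h import *
im,d=get_image("side"); cv2.imwrite("pics/s1.png",cv2.resize(im[130:280,230:380],(600,600))[...,::-1])
E
```

```text
time_s: 2.85
tool_pos: [0.4417, -0.1391, 0.0004]
tool_rot: [[0.16, 0.987, -0.003], [0.987, -0.16, 0.001], [0.001, -0.003, -1.0]]
force: [0.1, -0.2, 0.8]
grip_width: 1.0
gripper_force: 0.0
t 2.85 pos [ 4.417e-01 -1.391e-01  4.000e-04] ty [ 0.987 -0.16  -0.003] F [ 0.1 -0.2  0.8] w 1.0 gf 0.0
need [0.0038 0.002  0.0004]
time_s: 3.6
tool_pos: [0.4433, -0.1394, 0.0026]
tool_rot: [[0.159, 0.987, 0.002], [0.987, -0.159, -0.001], [-0.001, 0.002, -1.0]]
force: [-2.6, -0.1, 8.5]
grip_width: 0.658
gripper_force: 30.7
t 3.6 pos [ 0.4433 -0.1394  0.0026] ty [ 0.987 -0.159  0.002] F [-2.6 -0.1  8.5] w 0.658 gf 30.7
```

View pics/s1.png

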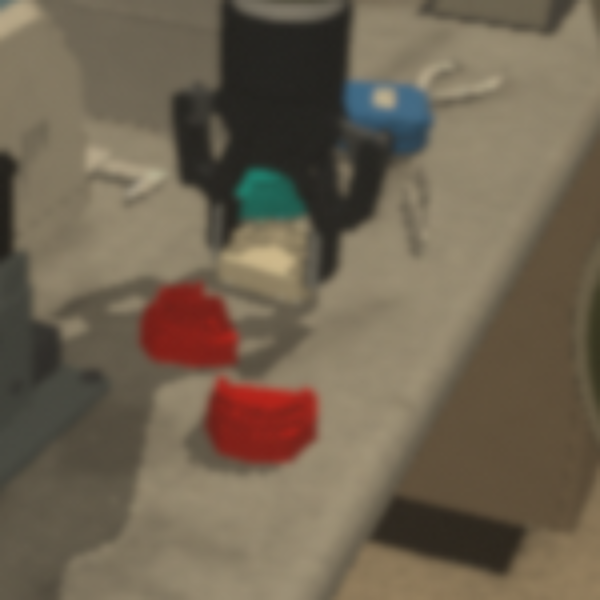

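The side view shows the cast (about (265,262) in the crop) pinched squarely between both pads, clear of the red ones. I lift it, turn square to the clamp and carry it over.

To row units: -0.05 m is -0.8, -0.04 m is -0.64, -0.074 rad / 3.1416 = -0.0236.

```bash
echo '[[0, 0, 0, 0, 0, -0.32, 0.4], [0, 0, 0, 0, 0, -0.64, 0.4], [0, 0, 0, 0, 0, -0.8, 0.4], [0, 0, 0, 0, 0, -0.8, 0.4], [0, 0, -0.0236, 0, 0, -0.64, 0.4], [0, 0, 0, 0, 0, 0, 0.4]]' | python3 -m handwheel 40 | tail -6; echo '[[0, 0, 0, 0.64, 0.096, 0, 0.4], [0, 0, 0, 0.64, 0.096, 0, 0.4], [0, 0, 0, 0.64, 0.096, 0, 0.4], [0, 0, 0, 0.64, 0.096, 0, 0.4], [0, 0, 0, 0.64, 0.096, 0, 0.4], [0, 0, 0, 0.64, 0.096, 0, 0.4], [0, 0, 0, 0.64, 0.096, 0, 0.4], [0, 0, 0, 0.64, 0.096, 0, 0.4], [0, 0, 0, 0.64, 0.096, 0, 0.4], [0, 0, 0, 0.288, 0.064, 0, 0.4]]' | python3 -m handwheel|tail -6;  echo '[[0, 0, 0, 0, 0, 0, 0.4], [0, 0, 0, 0, 0, 0, 0.4]]' | python3 -m handwheel >/dev/null; python3 st.py "[.5339,.2324,.0126]"
```

```text
time_s: 4.4
tool_pos: [0.4436, -0.1394, 0.2044]
tool_rot: [[0.085, 0.996, 0.006], [0.996, -0.085, -0.004], [-0.003, 0.006, -1.0]]
force: [-1.4, -0.6, -2.5]
grip_width: 0.651
gripper_force: 43.1
time_s: 5.65
tool_pos: [0.5325, 0.2345, 0.2001]
tool_rot: [[0.085, 0.996, -0.002], [0.996, -0.085, -0.0], [-0.0, -0.002, -1.0]]
force: [-0.5, -0.0, -0.1]
grip_width: 0.648
gripper_force: 43.1
t 5.9 pos [0.5327 0.232  0.2008] ty [ 0.996 -0.087 -0.001] F [ 0.3 -0.  -0.8] w 0.651 gf 43.1
need [0.0006 0.0014 0.1882]
```

To row units: 0.04 m is 0.64, 0.02 m is 0.32.

```bash
echo '[[0, 0, 0, 0.008, 0.024, 0.64, 0.4], [0, 0, 0, 0, 0, 0.64, 0.4], [0, 0, 0, 0, 0, 0.64, 0.4], [0, 0, 0, 0, 0, 0.32, 0.4], [0, 0, 0, 0, 0, 0, 0.4]]' | python3 -m handwheel | tail -6
python3 - <<'E'
from h import *
im,d=get_image("side"); np.savez("pics/side2.npz",im=im,d=d); cv2.imwrite("pics/s2.png",cv2.resize(im[130:300,140:310],(600,600),interpolation=2)[...,::-1])
im,d=get_image("top"); np.savez("pics/top2.npz",im=im,d=d)
E
```

```text
time_s: 6.52
tool_pos: [0.5337, 0.2321, 0.0602]
tool_rot: [[0.087, 0.996, -0.003], [0.996, -0.087, -0.001], [-0.001, -0.003, -1.0]]
force: [0.4, -0.5, -0.8]
grip_width: 0.646
gripper_force: 43.1
```

View pics/s2.png

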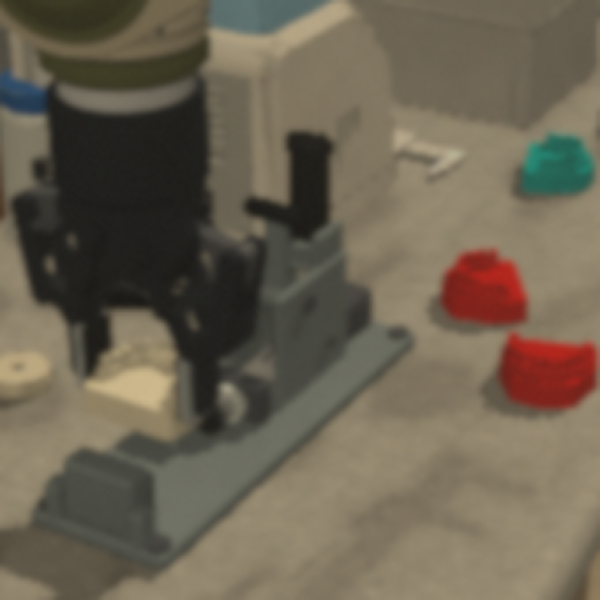

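The side view shows the cast held level (heel face near (125,405) in the crop) just above and behind the anvil (110,490), with the pad behind it at (235,400). I check the heel position against the anvil in the same view.

Run:
```python
from h import *
o=np.array([535.7,253.6]); ex=np.array([-.0856,-.9963]); ey=np.array([.9963,-.0856])
z=np.load("pics/side2.npz"); d=z["d"]; im=z["im"].astype(float)
v,u=np.mgrid[130:300,140:230]; P=pts("side",d,u.ravel(),v.ravel())*1000
C=np.c_[(P[:,:2]-o)@np.c_[ex,ey],P[:,2]]
rgb=im[v.ravel(),u.ravel()]
light=(rgb[:,0]>110)&(rgb[:,1]/rgb[:,0]>.85)
def st(n,q):
    X=C[q]; print(n,len(X),np.percentile(X,[3,25,50,75,97],axis=0).round(1).tolist())
k=light&(abs(C[:,0]-25)<35)&(abs(C[:,1])<35)&(C[:,2]>50)&(C[:,2]<100)
st("cast",k)
st("heel",k&(C[:,2]<71))
st("casttop",k&(C[:,2]>76))
a=(abs(C[:,1])<24)&(C[:,0]<10)&(C[:,0]>-35)
st("anv rear",a&(C[:,2]>16)&(C[:,2]<38)); st("anv top",a&(C[:,2]>41)&(C[:,2]<47))
```

```text
cast 574 [[1.8, -26.7, 59.6], [3.7, -8.6, 68.6], [11.5, 4.9, 73.6], [26.1, 15.2, 75.3], [42.2, 24.4, 84.4]]
heel 172 [[1.4, -27.9, 57.9], [2.5, -18.4, 61.4], [3.2, -4.4, 64.7], [3.9, 11.8, 67.6], [8.3, 25.4, 70.5]]
casttop 130 [[14.4, -20.5, 76.2], [21.0, 7.1, 78.2], [32.4, 14.6, 80.5], [39.9, 18.5, 82.6], [44.2, 22.8, 85.7]]
anv rear 255 [[-25.2, -22.4, 16.8], [-22.8, -16.9, 22.4], [-21.9, -2.4, 28.0], [-20.9, 11.5, 32.6], [-3.6, 22.6, 37.6]]
anv top 165 [[-22.8, -20.6, 41.3], [-20.2, -12.8, 43.3], [-16.0, -1.4, 44.2], [-11.0, 8.7, 44.8], [-6.1, 19.6, 46.1]]
```

The heel is about 4 mm ahead of the anvil face and centred, so I lower it.

To row units: 0.02 m is 0.32, 0.015 m is 0.24.

```bash
echo '[[0, 0, 0, 0, 0, 0.32, 0.4], [0, 0, 0, 0, 0, 0.24, 0.4], [0, 0, 0, 0, 0, 0.096, 0.4], [0, 0, 0, 0, 0, 0.064, 0.4], [0, 0, 0, 0, 0, 0.032, 0.4], [0, 0, 0, 0, 0, 0, 0.4], [0, 0, 0, 0, 0, 0, 0.4]]' | python3 -m handwheel | tail -6;python3 st.py "[.5339,.2324,.0126]"
```

```text
time_s: 7.5
tool_pos: [0.5347, 0.2332, 0.0146]
tool_rot: [[0.086, 0.996, 0.0], [0.996, -0.086, 0.0], [0.0, 0.0, -1.0]]
force: [0.2, 0.0, -0.8]
grip_width: 0.647
gripper_force: 43.1
t 7.5 pos [0.5347 0.2332 0.0146] ty [ 0.996 -0.086  0.   ] F [ 0.2  0.  -0.8] w 0.647 gf 43.1
need [-0.0009 -0.0007  0.002 ]
```

To row units: 0.001 m is 0.016.

```bash
echo '[[0, 0, 0, 0, 0, 0.016, 0.4], [0, 0, 0, 0, 0, 0.016, 0.4], [0, 0, 0, 0, 0, 0, 0.4]]' | python3 -m handwheel | grep -E "pos|force";echo '[[0, 0, 0, 0, 0, 0.016, 0.4], [0, 0, 0, 0, 0, 0, 0.4]]' | python3 -m handwheel | grep -E "pos|force"
```

```text
tool_pos: [0.5347, 0.2332, 0.0129]
force: [-2.1, -1.3, 4.4]
gripper_force: 44.0
tool_pos: [0.5347, 0.2332, 0.0128]
force: [-6.0, -2.7, 13.4]
gripper_force: 45.3
```

To row units: -0.05 m is -0.8, -0.04 m is -0.64.

```bash
echo '[[0, 0, 0, 0, 0, -0.016, 0.8], [0, 0, 0, 0, 0, 0, 0.9], [0, 0, 0, 0, 0, 0, 1], [0, 0, 0, 0, 0, 0, 1], [0, 0, 0, 0, 0, -0.32, 1], [0, 0, 0, 0, 0, -0.64, 1], [0, 0, 0, 0, 0, -0.8, 1], [0, 0, 0, 0, 0, -0.8, 1], [0, 0, 0, 0, 0, -0.8, 1], [0, 0, 0, 0, 0, 0, 1]]' | python3 -m handwheel | tail -6
python3 - <<'E'
from h import *
o=np.array([535.7,253.6]); ex=np.array([-.0856,-.9963]); ey=np.array([.9963,-.0856])
im,d=get_image("side"); cv2.imwrite("pics/s3.png",cv2.resize(im[150:300,140:290],(600,600),interpolation=2)[...,::-1]); im=im.astype(float)
v,u=np.mgrid[150:300,140:260]; P=pts("side",d,u.ravel(),v.ravel())*1000
C=np.c_[(P[:,:2]-o)@np.c_[ex,ey],P[:,2]]
rgb=im[v.ravel(),u.ravel()]; light=(rgb[:,0]>100)&(rgb[:,1]/rgb[:,0]>.85)
def st(n,q):
    X=C[q]; print(n,len(X),np.percentile(X,[3,50,97],axis=0).round(1).tolist())
k=light&(abs(C[:,0]-30)<33)&(abs(C[:,1])<35)&(C[:,2]>14)&(C[:,2]<50)
st("cast",k); st("heel",k&(C[:,2]<24))
st("handle",(C[:,2]>108)&(C[:,2]<145)&(C[:,0]>120)&(abs(C[:,1])<25)&(C[:,0]<160))
E
python3 st.py "[.5357-.0856*.163,.2536-.9963*.163,.2]"
```

```text
time_s: 9.38
tool_pos: [0.5358, 0.2335, 0.2262]
tool_rot: [[0.086, 0.996, 0.007], [0.996, -0.086, 0.002], [0.002, 0.007, -1.0]]
force: [-0.3, 0.5, -1.2]
grip_width: 1.0
gripper_force: 0.0
cast 494 [[1.5, -28.1, 15.6], [23.4, -7.9, 27.5], [43.6, 22.3, 38.3]]
heel 80 [[0.3, -28.8, 14.3], [12.1, -25.9, 18.6], [45.7, -17.6, 23.9]]
handle 124 [[136.0, -16.6, 110.2], [139.0, -0.9, 120.2], [145.6, 17.1, 124.6]]
t 9.43 pos [0.5349 0.2332 0.2235] ty [ 0.996 -0.086  0.003] F [ 0.   0.5 -1.4] w 1.0 gf 0.0
need [-0.1427 -0.001   0.0234]
```

View pics/s3.png

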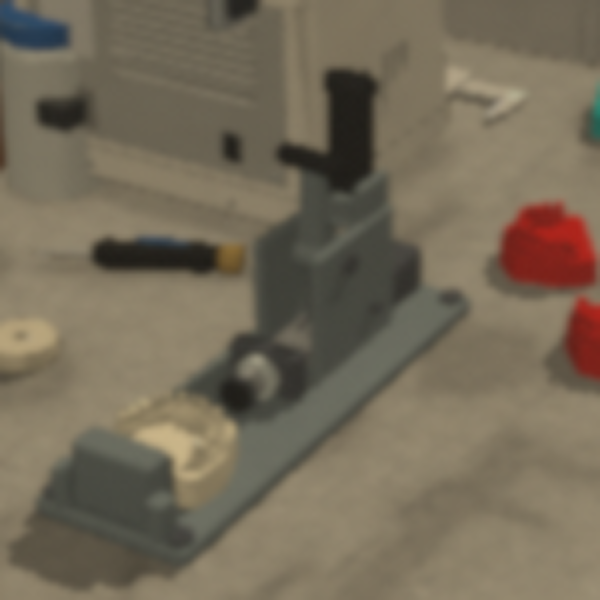

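The side view shows the cast standing on the bed right behind the anvil (about (175,445)), front to the pad (245,390), and the trigger bar at (300,155). I'll shut the fingers, put them in front of the finger bar and pull it with the arm, reading the wrist force.

To row units: -0.04 m is -0.64, -0.03 m is -0.48.

```bash
echo '[[0, 0, 0, -0.48, 0, 0, 0], [0, 0, 0, -0.64, -0.016, 0, 0], [0, 0, 0, -0.48, 0, 0, 0], [0, 0, 0, 0, 0, 0, 0], [0, 0, 0, 0, 0, 0, 0], [0, 0, 0, 0, 0, 0, 0]]' | python3 -m handwheel 20 | tail -6; python3 st.py "[.5253,.1330,.104]"
```

```text
time_s: 10.18
tool_pos: [0.5248, 0.1344, 0.2218]
tool_rot: [[0.085, 0.996, -0.001], [0.996, -0.085, 0.0], [0.0, -0.001, -1.0]]
force: [-0.6, -0.0, 0.2]
grip_width: 0.002
gripper_force: 0.0
t 10.18 pos [0.5248 0.1344 0.2218] ty [ 0.996 -0.085 -0.001] F [-0.6 -0.   0.2] w 0.002 gf 0.0
need [-0.0014  0.0007  0.1178]
```

To row units: 0.04 m is 0.64, 0.02 m is 0.32.

```bash
echo '[[0, 0, 0, 0, 0.0112, 0.64, 0], [0, 0, 0, 0, 0, 0.64, 0], [0, 0, 0, 0, 0, 0.32, 0], [0, 0, 0, 0, 0, 0.192, 0], [0, 0, 0, 0, 0, 0.08, 0], [0, 0, 0, 0, 0, 0, 0], [0, 0, 0, 0, 0, 0, 0]]' | python3 -m handwheel | tail -6
echo '[[0, 0, 0, -0.032, 0, 0, 0], [0, 0, 0, -0.032, 0, 0, 0], [0, 0, 0, 0, 0, 0, 0]]' | python3 -m handwheel|grep -E "pos|^force"
echo '[[0, 0, 0, -0.032, 0, 0, 0], [0, 0, 0, -0.032, 0, 0, 0], [0, 0, 0, 0, 0, 0, 0]]' | python3 -m handwheel|grep -E "pos|^force"
echo '[[0, 0, 0, -0.032, 0, 0, 0], [0, 0, 0, -0.032, 0, 0, 0], [0, 0, 0, 0, 0, 0, 0]]' | python3 -m handwheel|grep -E "pos|^force"
```

```text
time_s: 11.05
tool_pos: [0.526, 0.1336, 0.106]
tool_rot: [[0.086, 0.996, 0.001], [0.996, -0.086, 0.0], [0.0, 0.001, -1.0]]
force: [-0.8, -0.7, -1.2]
grip_width: -0.002
gripper_force: 0.0
tool_pos: [0.5253, 0.1294, 0.1054]
force: [-0.0, 0.6, -0.0]
tool_pos: [0.525, 0.1257, 0.1053]
force: [0.9, 2.3, -0.2]
tool_pos: [0.5247, 0.1215, 0.1055]
force: [-0.5, 4.5, 2.1]
```

To row units: -0.002 m is -0.032.

```bash
echo '[[0, 0, 0, -0.032, 0, 0, 0], [0, 0, 0, -0.032, 0, 0, 0], [0, 0, 0, 0, 0, 0, 0]]' | python3 -m handwheel|grep -E "pos|^force"
echo '[[0, 0, 0, -0.032, 0, 0, 0], [0, 0, 0, -0.032, 0, 0, 0], [0, 0, 0, 0, 0, 0, 0]]' | python3 -m handwheel|grep -E "pos|^force"
echo '[[0, 0, 0, -0.032, 0, 0, 0], [0, 0, 0, 0, 0, 0, 0]]' | python3 -m handwheel|grep -E "pos|^force"
python3 - <<'E'
from h import *
im,d=get_image("side"); cv2.imwrite("pics/s4.png",cv2.resize(im[150:300,140:290],(600,600),interpolation=2)[...,::-1])
E
```

```text
tool_pos: [0.5243, 0.1174, 0.1054]
force: [0.7, 4.2, 3.8]
tool_pos: [0.524, 0.1137, 0.1051]
force: [1.3, 4.6, 1.4]
tool_pos: [0.5237, 0.1118, 0.1049]
force: [1.7, 5.1, -0.8]
```

View pics/s4.png

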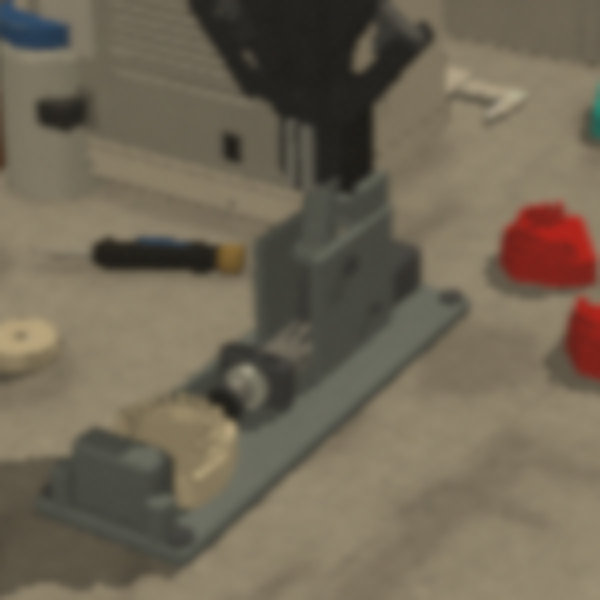

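The jaw has advanced (pad now near (228,400)) with the bar under the fingers. I finish this stroke, let the trigger return and repeat.

To row units: -0.002 m is -0.032, -0.001 m is -0.016.

```bash
echo '[[0, 0, 0, -0.032, 0, 0, 0], [0, 0, 0, -0.016, 0, 0, 0], [0, 0, 0, 0, 0, 0, 0]]' | python3 -m handwheel|grep -E "pos|^force"
echo '[[0, 0, 0, 0.08, 0, 0, 0], [0, 0, 0, 0.08, 0, 0, 0], [0, 0, 0, 0.08, 0, 0, 0], [0, 0, 0, 0.08, 0, 0, 0], [0, 0, 0, 0.032, 0, 0, 0], [0, 0, 0, 0, 0, 0, 0], [0, 0, 0, 0, 0, 0, 0]]' | python3 -m handwheel|grep -E "pos|^force"
echo '[[0, 0, 0, -0.048, 0, 0, 0], [0, 0, 0, -0.048, 0, 0, 0], [0, 0, 0, -0.032, 0, 0, 0], [0, 0, 0, 0, 0, 0, 0]]' | python3 -m handwheel|grep -E "pos|^force"
echo '[[0, 0, 0, -0.032, 0, 0, 0], [0, 0, 0, -0.032, 0, 0, 0], [0, 0, 0, 0, 0, 0, 0]]' | python3 -m handwheel|grep -E "pos|^force"
```

```text
tool_pos: [0.5233, 0.109, 0.1047]
force: [2.2, 6.9, -2.2]
tool_pos: [0.5254, 0.1304, 0.1053]
force: [0.3, 0.0, -0.2]
tool_pos: [0.5248, 0.1226, 0.1055]
force: [-0.0, 3.6, 2.0]
tool_pos: [0.5245, 0.1185, 0.1055]
force: [-0.6, 3.7, 3.0]
```

To row units: -0.002 m is -0.032, -0.001 m is -0.016.

```bash
echo '[[0, 0, 0, -0.032, 0, 0, 0], [0, 0, 0, -0.016, 0, 0, 0], [0, 0, 0, 0, 0, 0, 0]]' | python3 -m handwheel|grep -E "pos|^force"
echo '[[0, 0, 0, -0.024, 0, 0, 0], [0, 0, 0, -0.024, 0, 0, 0], [0, 0, 0, 0, 0, 0, 0]]' | python3 -m handwheel|grep -E "pos|^force"
echo '[[0, 0, 0, -0.024, 0, 0, 0], [0, 0, 0, 0, 0, 0, 0]]' | python3 -m handwheel|grep -E "pos|^force"
echo '[[0, 0, 0, -0.024, 0, 0, 0], [0, 0, 0, 0, 0, 0, 0]]' | python3 -m handwheel|grep -E "pos|^force"
```

```text
tool_pos: [0.5241, 0.1156, 0.1053]
force: [0.9, 4.1, 3.5]
tool_pos: [0.5239, 0.1129, 0.105]
force: [1.7, 6.2, 0.2]
tool_pos: [0.5237, 0.1116, 0.1049]
force: [2.5, 8.4, -0.6]
tool_pos: [0.5236, 0.1105, 0.1048]
force: [3.1, 9.9, -2.3]
```

The pull is climbing, which means the pad has met the cast. I'm near the end of this stroke, so I release and take a third, gentler one.

To row units: 0.005 m is 0.08, 0.004 m is 0.064.

```bash
echo '[[0, 0, 0, 0.064, 0, 0, 0], [0, 0, 0, 0.08, 0, 0, 0], [0, 0, 0, 0.08, 0, 0, 0], [0, 0, 0, 0.08, 0, 0, 0], [0, 0, 0, 0.032, 0, 0, 0], [0, 0, 0, 0, 0, 0, 0], [0, 0, 0, 0, 0, 0, 0]]' | python3 -m handwheel|grep -E "pos|^force"
echo '[[0, 0, 0, -0.048, 0, 0, 0], [0, 0, 0, -0.032, 0, 0, 0], [0, 0, 0, 0, 0, 0, 0]]' | python3 -m handwheel|grep -E "pos|^force"
echo '[[0, 0, 0, -0.024, 0, 0, 0], [0, 0, 0, 0, 0, 0, 0]]' | python3 -m handwheel|grep -E "pos|^force"
echo '[[0, 0, 0, -0.016, 0, 0, 0], [0, 0, 0, 0, 0, 0, 0]]' | python3 -m handwheel|grep -E "pos|^force"
echo '[[0, 0, 0, -0.016, 0, 0, 0], [0, 0, 0, 0, 0, 0, 0]]' | python3 -m handwheel|grep -E "pos|^force"
```

```text
tool_pos: [0.5254, 0.1304, 0.1053]
force: [-0.3, -0.2, 0.2]
tool_pos: [0.525, 0.1256, 0.1053]
force: [0.1, 2.4, 0.3]
tool_pos: [0.5249, 0.1245, 0.1054]
force: [1.3, 4.3, 0.5]
tool_pos: [0.5248, 0.1238, 0.1055]
force: [0.5, 5.9, 0.7]
tool_pos: [0.5248, 0.1229, 0.1055]
force: [0.7, 6.3, 1.6]
```

To row units: -0.001 m is -0.016.

```bash
echo '[[0, 0, 0, -0.016, 0, 0, 0], [0, 0, 0, 0, 0, 0, 0]]' | python3 -m handwheel|grep -E "pos|^force"
echo '[[0, 0, 0, -0.016, 0, 0, 0], [0, 0, 0, 0, 0, 0, 0]]' | python3 -m handwheel|grep -E "pos|^force"
echo '[[0, 0, 0, -0.008, 0, 0, 0], [0, 0, 0, -0.008, 0, 0, 0], [0, 0, 0, 0, 0, 0, 0]]' | python3 -m handwheel|grep -E "pos|^force"
```

```text
tool_pos: [0.5247, 0.1221, 0.1056]
force: [1.0, 8.4, 1.6]
tool_pos: [0.5246, 0.1212, 0.1056]
force: [0.8, 9.9, 1.6]
tool_pos: [0.5246, 0.1204, 0.1056]
force: [0.4, 10.3, 1.2]
```

To row units: -0.0005 m is -0.008.

```bash
echo '[[0, 0, 0, -0.008, 0, 0, 0], [0, 0, 0, -0.008, 0, 0, 0], [0, 0, 0, 0, 0, 0, 0]]' | python3 -m handwheel|grep -E "pos|^force"
echo '[[0, 0, 0, -0.008, 0, 0, 0], [0, 0, 0, 0, 0, 0, 0], [0, 0, 0, 0, 0, 0, 0]]' | python3 -m handwheel|grep -E "pos|^force"
```

```text
tool_pos: [0.5245, 0.1196, 0.1056]
force: [1.6, 11.2, 1.4]
tool_pos: [0.5245, 0.1192, 0.1056]
force: [0.8, 11.4, 1.4]
```

To row units: -0.0005 m is -0.008.

```bash
echo '[[0, 0, 0, -0.008, 0, 0, 0], [0, 0, 0, 0, 0, 0, 0], [0, 0, 0, 0, 0, 0, 0]]' | python3 -m handwheel|grep -E "pos|^force"
python3 -c "
from h import *
s=arm.state(); print(s['force'],s['wrist_torque'],s['tool_pos'])"
```

```text
tool_pos: [0.5244, 0.1188, 0.1056]
force: [0.8, 11.0, 0.8]
[ 0.75131042 10.96169472  0.79591257] [ 1.94508748 -0.16822365  0.01340176] [0.52441575 0.11879044 0.10564543]
```

To row units: -0.0005 m is -0.008.

```bash
echo '[[0, 0, 0, -0.008, 0, 0, 0], [0, 0, 0, 0, 0, 0, 0], [0, 0, 0, 0, 0, 0, 0]]' | python3 -m handwheel|grep -E "pos|^force"
```

```text
tool_pos: [0.5244, 0.1184, 0.1056]
force: [0.7, 11.8, 1.0]
```

The rows are not in the units I measure in: shifts go in shares of 62.5 mm and turns go in shares of pi rad. I convert before sending: 0.004 m is 0.064, 0.003 m is 0.048.

```bash
echo '[[0, 0, 0, 0.032, 0, 0, 0], [0, 0, 0, 0.048, 0, 0, 0], [0, 0, 0, 0.064, 0, 0, 0], [0, 0, 0, 0.048, 0, 0, 0], [0, 0, 0, 0, 0, 0, 0], [0, 0, 0, 0, 0, 0, 0]]' | python3 -m handwheel|grep -E "pos|^force"
echo '[[0, 0, 0, -0.048, 0, 0, 0], [0, 0, 0, -0.032, 0, 0, 0], [0, 0, 0, 0, 0, 0, 0]]' | python3 -m handwheel|grep -E "pos|^force"
echo '[[0, 0, 0, -0.016, 0, 0, 0], [0, 0, 0, 0, 0, 0, 0]]' | python3 -m handwheel|grep -E "pos|^force"
echo '[[0, 0, 0, -0.008, 0, 0, 0], [0, 0, 0, 0, 0, 0, 0]]' | python3 -m handwheel|grep -E "pos|^force"
echo '[[0, 0, 0, -0.008, 0, 0, 0], [0, 0, 0, 0, 0, 0, 0]]' | python3 -m handwheel|grep -E "time|pos|^force"
```

```text
tool_pos: [0.5252, 0.1283, 0.1052]
force: [-0.5, 0.3, -0.1]
tool_pos: [0.5248, 0.1236, 0.1054]
force: [0.1, 2.1, 1.2]
tool_pos: [0.5248, 0.1228, 0.1055]
force: [0.4, 5.6, 2.1]
tool_pos: [0.5247, 0.1224, 0.1055]
force: [-0.3, 5.0, 2.5]
time_s: 22.85
tool_pos: [0.5247, 0.1221, 0.1055]
force: [-0.0, 6.8, 2.7]
```

To row units: -0.0005 m is -0.008.

```bash
for i in 1; do echo '[[0, 0, 0, -0.008, 0, 0, 0], [0, 0, 0, 0, 0, 0, 0]]' | python3 -m handwheel|grep -E "pos|^force"; done
echo '[[0, 0, 0, -0.008, 0, 0, 0], [0, 0, 0, 0, 0, 0, 0]]' | python3 -m handwheel|grep -E "pos|^force"
echo '[[0, 0, 0, -0.008, 0, 0, 0], [0, 0, 0, 0, 0, 0, 0]]' | python3 -m handwheel|grep -E "pos|^force"
echo '[[0, 0, 0, -0.008, 0, 0, 0], [0, 0, 0, 0, 0, 0, 0]]' | python3 -m handwheel|grep -E "pos|^force"
```

```text
tool_pos: [0.5247, 0.1218, 0.1055]
force: [0.7, 7.0, 3.6]
tool_pos: [0.5246, 0.1214, 0.1055]
force: [-0.3, 9.0, 4.0]
tool_pos: [0.5246, 0.121, 0.1055]
force: [0.6, 10.2, 2.7]
tool_pos: [0.5246, 0.1207, 0.1055]
force: [0.6, 9.8, 3.0]
```

To row units: -0.0005 m is -0.008.

```bash
echo '[[0, 0, 0, -0.008, 0, 0, 0], [0, 0, 0, -0.008, 0, 0, 0], [0, 0, 0, 0, 0, 0, 0]]' | python3 -m handwheel|grep -E "pos|^force"
echo '[[0, 0, 0, -0.008, 0, 0, 0], [0, 0, 0, -0.008, 0, 0, 0], [0, 0, 0, 0, 0, 0, 0]]' | python3 -m handwheel|grep -E "pos|^force"
echo '[[0, 0, 0, -0.008, 0, 0, 0], [0, 0, 0, 0, 0, 0, 0]]' | python3 -m handwheel|grep -E "pos|^force"
echo '[[0, 0, 0, -0.008, 0, 0, 0], [0, 0, 0, 0, 0, 0, 0]]' | python3 -m handwheel|grep -E "pos|^force"
```

```text
tool_pos: [0.5245, 0.1198, 0.1056]
force: [0.8, 10.9, 3.3]
tool_pos: [0.5244, 0.119, 0.1056]
force: [0.4, 11.3, 2.1]
tool_pos: [0.5244, 0.1186, 0.1056]
force: [-0.3, 13.4, 3.1]
tool_pos: [0.5244, 0.1182, 0.1055]
force: [0.4, 12.8, 3.3]
```

To row units: -0.0005 m is -0.008.

```bash
echo '[[0, 0, 0, -0.008, 0, 0, 0], [0, 0, 0, 0, 0, 0, 0], [0, 0, 0, 0, 0, 0, 0]]' | python3 -m handwheel|grep -E "pos|^force"
echo '[[0, 0, 0, -0.008, 0, 0, 0], [0, 0, 0, 0, 0, 0, 0], [0, 0, 0, 0, 0, 0, 0]]' | python3 -m handwheel|grep -E "pos|^force"
```

```text
tool_pos: [0.5243, 0.1177, 0.1056]
force: [1.4, 14.0, 3.2]
tool_pos: [0.5243, 0.1173, 0.1055]
force: [1.4, 13.6, 1.6]
```

To row units: 0.004 m is 0.064, 0.003 m is 0.048.

```bash
echo '[[0, 0, 0, 0.032, 0, 0, 0], [0, 0, 0, 0.048, 0, 0, 0], [0, 0, 0, 0.064, 0, 0, 0], [0, 0, 0, 0.064, 0, 0, 0], [0, 0, 0, 0, 0, 0, 0], [0, 0, 0, 0, 0, 0, 0]]' | python3 -m handwheel|grep -E "pos|^force"
echo '[[0, 0, 0, -0.048, 0, 0, 0], [0, 0, 0, -0.032, 0, 0, 0], [0, 0, 0, 0, 0, 0, 0]]' | python3 -m handwheel|grep -E "pos|^force"
echo '[[0, 0, 0, -0.016, 0, 0, 0], [0, 0, 0, 0, 0, 0, 0]]' | python3 -m handwheel|grep -E "pos|^force"
echo '[[0, 0, 0, -0.008, 0, 0, 0], [0, 0, 0, 0, 0, 0, 0]]' | python3 -m handwheel|grep -E "pos|^force"
echo '[[0, 0, 0, -0.008, 0, 0, 0], [0, 0, 0, 0, 0, 0, 0]]' | python3 -m handwheel|grep -E "time|pos|^force"
```

```text
tool_pos: [0.5252, 0.1283, 0.1052]
force: [-0.4, -1.1, 0.5]
tool_pos: [0.5248, 0.1235, 0.1054]
force: [-0.4, 3.4, 0.4]
tool_pos: [0.5247, 0.1228, 0.1054]
force: [-0.0, 4.3, 1.6]
tool_pos: [0.5247, 0.1225, 0.1054]
force: [-0.5, 5.0, 2.6]
time_s: 27.72
tool_pos: [0.5247, 0.1221, 0.1055]
force: [-0.7, 6.3, 2.8]
```

The bar load curve repeats that of the last stroke, with a kink near 9.8 N. The pawl therefore holds the same tooth, at about 7 N on the pad (peak about 12 N), and the next tooth would be too tight. I let go, retreat upward and check.

To row units: -0.05 m is -0.8, -0.03 m is -0.48.

```bash
echo '[[0, 0, 0, 0.048, 0, 0, 0], [0, 0, 0, 0.064, 0, 0, 0], [0, 0, 0, 0.064, 0, 0, 0], [0, 0, 0, 0.032, 0, 0, 0], [0, 0, 0, 0, 0, -0.32, 0], [0, 0, 0, 0, 0, -0.8, 0], [0, 0, 0, 0, 0, -0.8, 0], [0, 0, 0, 0, 0, -0.48, 0], [0, 0, 0, 0, 0, 0, 0], [0, 0, 0, 0, 0, 0, 0]]' | python3 -m handwheel|tail -6
python3 - <<'E'
from h import *
o=np.array([535.7,253.6]); ex=np.array([-.0856,-.9963]); ey=np.array([.9963,-.0856])
im,d=get_image("side"); cv2.imwrite("pics/s5.png",cv2.resize(im[150:300,140:290],(600,600),interpolation=2)[...,::-1]); im=im.astype(float)
v,u=np.mgrid[150:300,140:260]; P=pts("side",d,u.ravel(),v.ravel())*1000
C=np.c_[(P[:,:2]-o)@np.c_[ex,ey],P[:,2]]
rgb=im[v.ravel(),u.ravel()]; light=(rgb[:,0]>100)&(rgb[:,1]/rgb[:,0]>.85)
def st(n,q):
    X=C[q]; print(n,len(X),np.percentile(X,[3,50,97],axis=0).round(1).tolist())
st("cast",light&(abs(C[:,0]-30)<33)&(abs(C[:,1])<35)&(C[:,2]>14)&(C[:,2]<50))
st("handle",(C[:,2]>108)&(C[:,2]<145)&(C[:,0]>120)&(abs(C[:,1])<25)&(C[:,0]<160))
E
```

```text
time_s: 28.98
tool_pos: [0.5253, 0.1345, 0.2541]
tool_rot: [[0.086, 0.996, -0.002], [0.996, -0.086, -0.0], [-0.0, -0.002, -1.0]]
force: [-0.1, 0.2, 0.7]
grip_width: 0.002
gripper_force: 0.0
cast 481 [[-0.6, -28.0, 16.6], [22.0, -7.6, 27.9], [43.2, 21.9, 38.4]]
handle 126 [[136.2, -17.0, 109.3], [139.4, -1.0, 120.3], [144.4, 16.6, 124.7]]
```

View pics/s5.png

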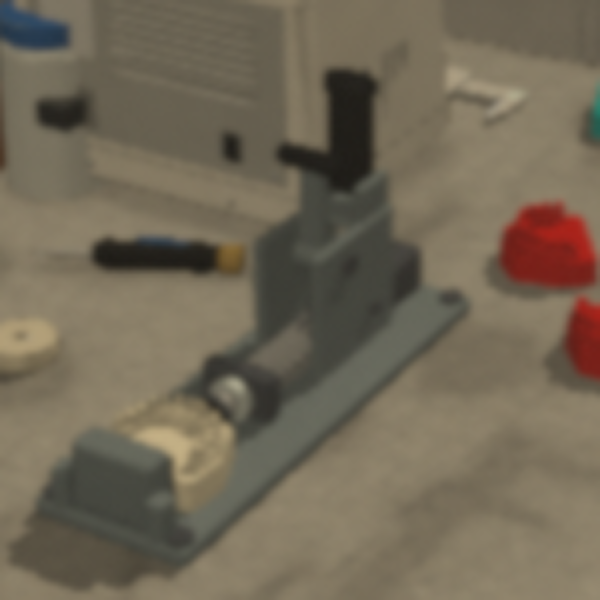

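The picture shows the cast pressed between anvil (110,470) and pad (230,395), and the trigger bar back home at (300,155).

```bash
python3 -c "
from station import arm
print(arm.sign_off())"
```

```text
the job is handed in; nothing more can be done
None
```

The job is handed in at about 29 s: the cast stands upright against the anvil, gripped by the jaw pad with an estimated 7 N (inferred from the trigger pull, which I stopped at about 14 N), the trigger is home and the arm is clear; no verdict came back.

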